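# Park the drip funnel and stopper the polish bottle

### The job

The polish bottle has been topped up and sanding is about to start. Lift the funnel out of the bottle and hang it upright, spout down, in the mouth of the empty glass jar so it can drip; then close the bottle with its wooden stopper, set straight and fully home with the collar down on the rim of the neck. Work gently, it is glass: leave the bottle and the jar standing where they are and the other things on the bench undisturbed.

Things in the scene. Friction and masses are not known exactly. Their poses are not given: they have to be found in the camera images.
- bottle: loose wide-neck brown glass bottle, paper label, about 0.75 kg, upright: body 74 mm diameter to 98 mm height, shoulder, neck 48 mm outside from 118 mm up to the rim at 150 mm, bore 36 mm (35 at the narrowest), straight for the top 32 mm, wider below. At the start the funnel stands in its neck. Origin: centre of its underside, z up
- bottle_mouth (a point): centre of the bottle's mouth, level with the rim, 150 mm above the bottle's underside
- jar: loose empty clear glass jar, paper label, about 0.4 kg, upright: body 84 mm diameter to 70 mm height, shoulder, neck 53 mm outside from 80 mm up to the rim at 100 mm, mouth 44 mm inside (43 at the narrowest). Origin: centre of its underside, z up
- jar_mouth (a point): centre of the jar's mouth, level with the rim, 100 mm above the jar's underside
- funnel: plain steel funnel, about 0.07 kg, 97 mm high, wall 2.5: spout 55 mm long (13 mm wide at the tip, 17 above), cone 28 mm high, then a straight rim band 60 mm outside, 14 mm high, to grip across from above. Origin: centre of the spout's tip, z up the axis. Its cone rests loosely in a round mouth: tip then 66 mm below the bottle's rim, or 71 mm below the jar's rim
- funnel_rim (a point): centre of the funnel's open top, 97 mm above the spout's tip along its axis
- stopper: loose wooden stopper with tapered cork plug, about 0.06 kg, 70 mm high, standing on the plug's narrow foot: plug 27 mm diameter at the foot, 32 at its top, 30 mm long; collar 44 mm wide, 6 mm thick; round handle 30 mm, straight from 36 to 64 mm height. Loose fit: drops in by its weight until the collar lies on the bottle's rim. Origin: centre of the foot, z up the axis
- stopper_collar (a point): centre of the underside of the stopper's collar, 30 mm above the plug's foot: at the bottle's mouth when the stopper is fully home
- stopper_grip (a point): on the stopper's axis in the middle of the handle, 52 mm above the plug's foot
- chisel: bystander: wood-handled bench chisel, 260 mm, lying along x; to be left alone. Origin at its underside
- sanding_block: bystander: cork sanding block 110 x 45 x 25 mm; to be left alone. Origin at its underside
- glue: bystander: white plastic glue bottle with a nozzle, 60 mm diameter, 182 mm high; to be left alone. Origin at its underside
- tumbler: bystander: closed steel drinking tumbler, 71 mm diameter, 191 mm high; to be left alone. Origin at its underside
- brush: bystander: flat varnish brush lying down, 190 mm long, 14 mm high; to be left alone. Origin at its underside

How it is judged:
On the way, in this order (a step that is already met when the one before it is completed fails the run):
1. the funnel hangs upright in the jar's mouth, let go (horizontal distance between funnel and jar_mouth below 0.015 m and z of funnel in the frame of jar_mouth between -0.085 and -0.06 m and angle between funnel's own z axis and vertical below 0.15 rad and linear speed of funnel below 0.02 m/s and contact force between funnel and the fingers below 0.1 N), for 0.2 s.
2. the stopper sits straight and fully home in the bottle's neck, let go (horizontal distance between stopper_collar and bottle_mouth below 0.006 m and z of stopper_collar in the frame of bottle_mouth below 0.003 m and angle between stopper's own z axis and vertical below 0.1 rad and linear speed of stopper below 0.02 m/s and contact force between stopper and the fingers below 0.1 N), for 0.2 s.
At the end, for the whole second after the job is handed in: funnel at rest in the jar: tilt under 0.15 rad, tip within 15 mm of the axis, 60-85 mm below the rim; stopper at rest in the bottle: tilt under 0.10 rad, collar within 3 mm of the rim and 6 mm of the axis; glass upright (0.05 rad); glass and bystanders within 40 mm of their starts (horizontal distance between funnel and jar_mouth below 0.015 m and z of funnel in the frame of jar_mouth between -0.085 and -0.06 m and angle between funnel's own z axis and vertical below 0.15 rad and linear speed of each of funnel, stopper below 0.02 m/s and horizontal distance between stopper_collar and bottle_mouth below 0.006 m and z of stopper_collar in the frame of bottle_mouth below 0.003 m and angle between stopper's own z axis and vertical below 0.1 rad and angle between each of bottle, jar's own z axis and vertical below 0.05 rad and distance of each of bottle, jar, chisel, sanding_block, glue, tumbler, brush from where it was at the start of the episode below 0.04 m); the robot touches nothing.
It fails at once if the bottle or the jar is knocked over (tilted over 0.35 rad) (angle between any of bottle, jar's own z axis and vertical above 0.35 rad).
It fails at once if the glass is struck or pressed hard (over 40 N) by the funnel, the stopper, the fingers or the arm (contact force between any of funnel, stopper, the fingers, the arm and bottle above 40 N or contact force between any of funnel, stopper, the fingers, the arm and jar above 40 N).
It also fails if it takes over 67 s, if anything falls off the work surface, if the arm or the gripper's body presses on something with over 40 N, if the wrist force passes 120 N, or if a joint passes its speed limit or range.

### The arm

A 7-joint arm with a two-finger parallel gripper is mounted at the origin on the work surface. World frame = base frame: x ahead of the robot, y to its left, z up, the work surface at z = 0. Lengths are in m, angles in rad, forces in N, time in s.
With the tool pointing down it reaches from about 0.425 to 0.925 m from the base axis. Payload 6.8 kg.
Tool frame: the origin (TCP) lies between the finger pads; the fingertips stand 17 mm ahead of it and the grasp point (between the pads) lies 2 mm behind it; z points along the fingers, y is the direction in which the jaws open and shut (so a half turn about z gives the same grasp; the last joint's range is limited). The gripper opens to 85 mm and grips with 20 to 120 N. Pads are 22 mm wide; open, the fingers measure 114 mm over their backs; the gripper's body (76 mm by 85 mm) begins 54 mm behind the grasp point. The pads swing forward as they close: fully open they stand 13 mm farther back than shut.
Start: joints at [-1.36, 0.477, 0.022, 1.555, -0.011, 1.109, -0.083], TCP at [0.212, 0.641, 0.248] pointing down, gripper open.
Joint ranges: [-2.96, 2.96], [-0.34, 2.1], [-1.41, 1.46], [0.24, 2.44], [-1.37, 4.51], [0.17, 1.92], [-2.96, 2.96]. Speed limits (rad/s): [2.39, 2.39, 3.14, 3.14, 3.14, 3.14, 3.14].

### API

Orientations are given as a unit quaternion [w, x, y, z].
In Python, from station import bot gives the robot as it stands. The module is installed in compiled form; this text tells all that it offers.
- The arm moves only by the tool carry_out, never from a script. Its argument "moves" is a list of rows, each a list of 3 entries, a list of its own where there are three numbers: the turn, a rotation vector about the tool's x, y, z in degrees, then the shift along the tool's x, y, z in cm, then the finger opening in cm, from 0 to 8.54. A call has 1 to 5 rows; each row is the pose to reach, as a shift and turn from the pose commanded when the call began, along the tool's axes at that moment; what a row does not reach only later rows make up. A row lasts 1/8 s, in which the tool goes at most 62.5 mm and 10.7 degrees, less where a joint would pass 70% of its speed; a pose out of reach is approached as far as the arm can. A call with a gripper value outside its range is refused whole. The fingers move at their own pace and stop on an object; "newtons" is the grip in N (left out, the last holds). Time passes only in rows, so rows that repeat a pose let the fingers close. It gives the time, the measured TCP pose, the force and the opening at its end, in the units of the state.
- bot.get_obs(): the state, without advancing time (a new reading comes with each control period).
- bot.read_camera(name): name is "scene" or "side" or "wrist"; returns the picture (420x560x3 uint8, red, green, blue); there is no depth.
- bot.camera_info(name): a dict with "vertical_fov" (degrees; the focal length in pixels is half the picture's height over the tangent of half this angle, whatever the lens; pixels are square), "cx", "cy" (the principal point, pixels), "position" and "attitude" of the camera in the world. Camera axes: x right, y up, looking along -z (the intrinsics and any distortion apply to the point x, -y, -z); pixel columns grow to the right and rows downward; lengths in m; the calibration is good to about 2 mm. A picture is of the moment at which its call begins: read the wrist's pose just before it. camera_info takes no time and is no camera call; for the wrist camera it gives the pose at the moment of the call.
- bot.hand_in(): hands the job in, once; it reports no verdict.
Trained networks look in the newest picture that a camera, given by its name, has taken for a name from the list of things; names that differ only in an ending like _2 or _b are one class to them, and where a whole thing is asked for, a point or a joint stands for the part that bears it (a point fixed in the world has none). Each returns a list of dicts, best first, with "score" (0 to 1); they miss things now and then, are a little off and sometimes report something else, mostly with a low value. They report only what shows in the picture. A call takes as long as a camera call.
- bot.silhouettes(label, camera): "region" (420x560 bool, what is visible of it) and "location" ([column, row] in pixels, amid what is visible of it).
The state is a dict: "t": time; "q": joint angles; "joint_vel": joint speeds; "joint_torque": joint torques, N m; "eef_pos": TCP position; "tool_rot": TCP orientation; "contact_force": force on the tool from outside, world axes, zero at the start; "torque": the same for the moment, N m; "gripper_width": opening from 0.0 (shut) to 1.0 (fully open).
Only numpy, scipy, OpenCV 4.12 (cv2) and the standard library are available. Lean on these libraries where they do the work, as an engineer would, in place of code of your own. Each camera call takes 0.05 s, during which the arm holds its last target. There are 200 camera calls.

## Working session

There is one attempt and no reset: what is moved stays moved. The work goes in short steps, Python scripts to look and compute and a tool call to move; the robot and the scene stay as the last step left them, time stands still between calls to the robot, and variables do not carry over. Pictures are saved under pics/ and viewed, about 8 in all and at most 12, crops included, and the job is handed in when it is done.

Besides the shell and the picture viewer there is one more tool, called after ">>>" as name([rows], argument=value, ...), one row to a line, values as JSON. carry_out: Moves the arm, as the interface text tells. Its arguments: {"type":"object","properties":{"moves":{"type":"array"},"newtons":{"type":"number"}},"required":["moves"]}

```bash
mkdir -p pics; cat > h.py <<'E'
import numpy as np, cv2
from station import bot
from scipy.spatial.transform import Rotation as R
def rot(a):
    a=np.array(a,float)
    return a if a.shape==(3,3) else R.from_quat(a,scalar_first=True).as_matrix()
def cam(n):
    c=bot.camera_info(n); f=210/np.tan(np.radians(c['vertical_fov'])/2)
    return c,f
def ray(n,px,info=None):
    c,f=info or cam(n)
    d=np.array([(px[0]-c['cx'])/f,-(px[1]-c['cy'])/f,-1.])
    return np.array(c['position']),rot(c['attitude'])@d
def at_z(n,px,z,info=None):
    p,d=ray(n,px,info); return p+d*(z-p[2])/d[2]
def tri(rays):
    A=np.zeros((3,3));b=np.zeros(3)
    for p,d in rays:
        d=d/np.linalg.norm(d);M=np.eye(3)-np.outer(d,d);A+=M;b+=M@p
    return np.linalg.solve(A,b)
E
python3 - <<'E'
from h import *
o=bot.get_obs(); print({k:np.round(v,3) for k,v in o.items()})
for n in("scene","side","wrist"):
    print(n,bot.camera_info(n))
ims={}
for n in("scene","side"):
    im=bot.read_camera(n); cv2.imwrite(f"pics/{n}0.png",im[...,::-1])
    for l in("bottle","jar","funnel","stopper","glue","tumbler"):
        for s in bot.silhouettes(l,n)[:2]:
            r=s['region'];ys,xs=np.nonzero(r)
            print(n,l,round(s['score'],2),np.round(s['location']),xs.min(),xs.max(),ys.min(),ys.max())
E
```

```text
{'t': np.float64(0.0), 'q': array([-1.36 ,  0.478,  0.022,  1.556, -0.012,  1.109, -0.083]), 'joint_vel': array([ 0.001,  0.002, -0.   , -0.002,  0.001, -0.001, -0.001]), 'joint_torque': array([ 0.0000e+00, -5.9644e+01,  1.6080e+00, -2.8121e+01,  1.2000e-02,
        9.0000e-03,  0.0000e+00]), 'eef_pos': array([0.211, 0.64 , 0.247]), 'tool_rot': array([-0.   ,  0.159,  0.987, -0.001]), 'contact_force': array([-0.453,  0.261,  0.924]), 'torque': array([0.005, 0.032, 0.04 ]), 'gripper_width': np.float64(0.998)}
scene {'vertical_fov': 51.66045613937031, 'cx': 293.298591920097, 'cy': 209.85810415707198, 'position': array([ 1.26281819, -0.59496898,  0.69150161]), 'attitude': array([0.79848786, 0.43985601, 0.19323409, 0.36277323])}
side {'vertical_fov': 47.2054362492816, 'cx': 280.6739621694061, 'cy': 207.4611186891769, 'position': array([ 0.17717811, -0.58292859,  0.82807937]), 'attitude': array([ 0.87648201,  0.37325833, -0.11858545, -0.27999108])}
wrist {'vertical_fov': 58.68844877864126, 'cx': 280.2399710310252, 'cy': 210.1258844626143, 'position': array([0.14045748, 0.66471479, 0.37311
[... 276 characters left out ...]
63 [379. 227.] 365 392 188 254
scene glue 0.9 [378. 226.] 365 392 187 254
scene tumbler 0.79 [241. 302.] 222 262 256 353
scene tumbler 0.18 [273. 231.] 263 279 217 244
side bottle 0.57 [170. 184.] 152 189 155 212
side bottle 0.29 [226. 234.] 187 281 204 258
side jar 0.84 [327. 327.] 302 347 293 352
side jar 0.3 [264. 260.] 256 275 246 274
side funnel 0.56 [162. 147.] 150 176 138 160
side funnel 0.31 [172. 185.] 153 189 156 212
side stopper 0.64 [265. 258.] 257 275 246 272
side stopper 0.51 [162. 148.] 150 176 138 160
side glue 0.79 [292. 168.] 278 302 130 196
side glue 0.44 [322. 234.] 291 349 211 264
side tumbler 0.72 [436. 265.] 407 463 221 309
side tumbler 0.19 [267. 259.] 257 276 245 273
```

View pics/scene0.png

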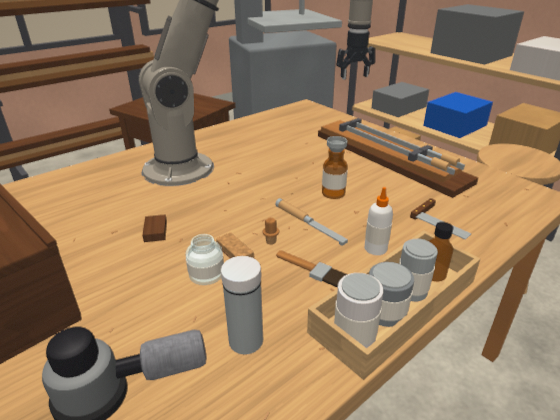

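View pics/side0.png

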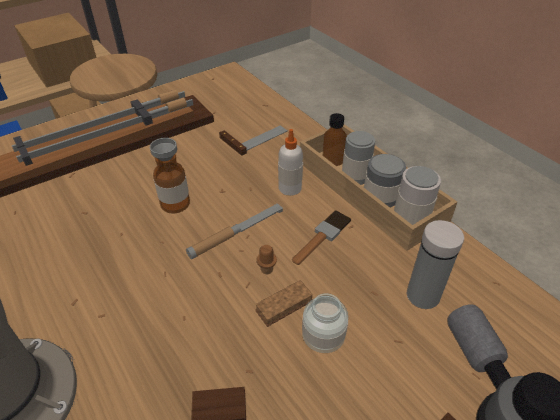

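```bash
python3 - <<'E'
from h import *
P={'bottle':([336,177],[170,184]),'jar':([206,258],[327,327]),'funnel':([335,142],[162,147]),'stopper':([270,228],[265,258]),'glue':([378,226],[292,168]),'tumbler':([241,302],[436,265])}
for k,(a,b) in P.items(): 
    r=[ray('scene',a),ray('side',b)];x=tri(r)
    print(k,np.round(x,3),[round(float(np.linalg.norm(np.cross(x-p,d/np.linalg.norm(d)))),4) for p,d in r])
E
```

```text
bottle [0.468 0.293 0.058] [0.0008, 0.0008]
jar [ 0.535 -0.223  0.044] [0.0074, 0.0074]
funnel [0.464 0.282 0.177] [0.0014, 0.0014]
stopper [ 0.533 -0.023  0.043] [0.0009, 0.0009]
glue [0.737 0.159 0.073] [0.0023, 0.0023]
tumbler [ 0.76  -0.274  0.109] [0.0014, 0.0014]
```

The pictures agree with the networks: bottle with funnel at (336,165) in scene, stopper at (270,230), jar at (206,258). I'll move above the funnel.

>>> carry_out([
  [[0,0,0],[-4.2,-3.0,-1.0],8.5],
  [[0,0,0],[-8.4,-6.1,-2.0],8.5],
  [[0,0,0],[-12.6,-9.2,-3.0],8.5],
  [[0,0,0],[-16.8,-12.2,-4.0],8.5],
  [[0,0,0],[-21,-15.3,-5.0],8.5],
], newtons=25)

```text
t: 1.32
eef_pos: [0.364, 0.4285, 0.2989]
tool_rot: [0.0, 0.159, 0.987, 0.0]
contact_force: [0.9, 1.1, 0.7]
gripper_width: 0.995
```

>>> carry_out([
  [[0,0,0],[-4.0,-3.0,-0.3],8.5],
  [[0,0,0],[-8.0,-6.0,-0.6],8.5],
  [[0,0,0],[-12,-9,-1.0],8.5],
  [[0,0,0],[-14,-10.2,-1.2],8.5],
  [[0,0,0],[-14,-10.2,-1.2],8.5],
])

```text
t: 1.95
eef_pos: [0.4653, 0.2873, 0.3107]
tool_rot: [0.0, 0.161, 0.987, 0.0]
contact_force: [-0.4, 0.7, 0.5]
gripper_width: 0.995
```

```bash
cat >> h.py <<'E'
def todelta(world_target):
    o=bot.get_obs(); M=rot(o['tool_rot'])
    return np.round(M.T@(np.array(world_target)-o['eef_pos'])*100,2)
E
python3 - <<'E'
from h import *
o=bot.get_obs(); print({k:np.round(o[k],4) for k in('t','q','eef_pos','tool_rot','contact_force')})
i=cam('wrist'); print(i, rot(i[0]['attitude'])@[0,0,-1])
im=bot.read_camera('wrist'); v=im[...,::-1].copy()
for l,z in(("funnel",.181),("bottle",.150)):
    for s in bot.silhouettes(l,'wrist')[:2]:
        r=s['region'].astype(np.uint8);c=max(cv2.findContours(r,0,1)[0],key=cv2.contourArea)
        ys,xs=np.nonzero(r)
        print(l,s['score'],s['location'],xs.min(),xs.max(),ys.min(),ys.max(),cv2.fitEllipse(c))
        cv2.drawContours(v,[c],-1,(0,255,0) if l=="funnel" else (255,0,0),1)
cv2.imwrite("pics/w1.png",v)
E
```

```text
{'t': np.float64(1.95), 'q': array([-0.8378,  0.2076,  0.2009,  1.7996, -0.0448,  1.138 ,  0.6253]), 'eef_pos': array([0.4653, 0.2873, 0.3107]), 'tool_rot': array([5.000e-04, 1.609e-01, 9.870e-01, 1.000e-04]), 'contact_force': array([-0.4106,  0.7109,  0.5003])}
({'vertical_fov': 58.68844877864126, 'cx': 280.2399710310252, 'cy': 210.1258844626143, 'position': array([0.39433299, 0.31162602, 0.43644224]), 'attitude': array([ 0.80243537, -0.12168938, -0.08747008,  0.5776142 ])}, np.float64(373.5397261242081)) [ 0.28095719 -0.09424781 -0.95508136]
funnel 0.98 [280.2, 205.1] 239 321 164 246 ((279.6457214355469, 205.00347900390625), (81.61476135253906, 82.33714294433594), 16.30377769470215)
bottle 0.95 [280.9, 155.5] 241 319 133 187 ((280.2586669921875, 171.12362670898438), (71.4976577758789, 75.1179428100586), 174.9395751953125)
```

View pics/w1.png

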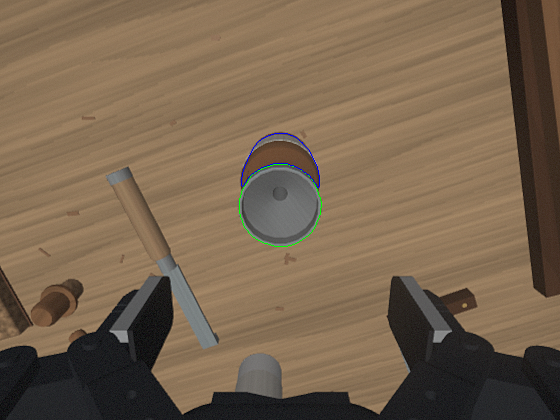

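The funnel rim is clean in the wrist view: circle of about 82 px at (280,205), the expected size for 60 mm.

```bash
python3 - <<'E'
from h import *
p=at_z('wrist',[279.9,205],.179);print(p, todelta([p[0],p[1],.1735]))
E
```

```text
[0.4636915  0.29047541 0.179     ] [-0.07  0.02 13.67]
```

>>> carry_out([
  [[0,0,0],[-0.07,0.02,3.5],8.5],
  [[0,0,0],[-0.07,0.02,7.5],8.5],
  [[0,0,0],[-0.07,0.02,11],8.5],
  [[0,0,0],[-0.07,0.02,13.5],8.5],
  [[0,0,0],[-0.07,0.02,14.5],8.5],
])

```text
t: 2.72
eef_pos: [0.4631, 0.29, 0.1637]
tool_rot: [-0.001, 0.158, 0.988, -0.001]
contact_force: [0.3, 0.1, 0.2]
gripper_width: 0.997
```

>>> carry_out([
  [[0,0,0],[0,0,0],7.5],
  [[0,0,0],[0,0,0],6.5],
  [[0,0,0],[0,0,0],6.0],
  [[0,0,0],[0,0,0],5.6],
  [[0,0,0],[0,0,0],5.3],
], newtons=25)

```text
t: 3.35
eef_pos: [0.4653, 0.2891, 0.1664]
tool_rot: [0.001, 0.159, 0.987, 0.0]
contact_force: [-0.5, -3.0, 6.1]
gripper_width: 0.701
```

>>> carry_out([
  [[0,0,0],[0,0,0],5.3],
  [[0,0,0],[0,0,0],5.3],
])

```text
t: 3.6
eef_pos: [0.4653, 0.289, 0.1664]
tool_rot: [0.001, 0.159, 0.987, 0.0]
contact_force: [-1.9, -2.9, 5.7]
gripper_width: 0.699
```

Gripped: 0.70 of the opening is 60 mm. Lifting straight up.

>>> carry_out([
  [[0,0,0],[0,0,-0.7],5.3],
  [[0,0,0],[0,0,-2.2],5.3],
  [[0,0,0],[0,0,-4.2],5.3],
  [[0,0,0],[0,0,-7],5.3],
  [[0,0,0],[0,0,-10.5],5.3],
])

```text
t: 4.22
eef_pos: [0.4644, 0.2892, 0.2718]
tool_rot: [-0.0, 0.159, 0.987, 0.0]
contact_force: [-0.7, -0.3, -1.0]
gripper_width: 0.696
```

```bash
python3 - <<'E'
from h import *
o=bot.get_obs(); print({k:np.round(o[k],4) for k in('t','eef_pos','tool_rot','contact_force','gripper_width')})
I=[]
for n in('scene','side'):
    im=bot.read_camera(n); 
    c=im[60:260,230:430] if n=='scene' else im[40:240,70:270]
    I.append(cv2.resize(c[...,::-1],(400,400),interpolation=2))
    print(n,[(round(s['score'],2),np.round(s['location'])) for s in bot.silhouettes('funnel',n)[:2]],[(round(s['score'],2),np.round(s['location'])) for s in bot.silhouettes('bottle',n)[:1]])
cv2.imwrite('pics/lift.png',np.hstack(I))
E
```

```text
{'t': np.float64(4.225), 'eef_pos': array([0.4644, 0.2892, 0.2718]), 'tool_rot': array([-1.000e-04,  1.586e-01,  9.873e-01,  1.000e-04]), 'contact_force': array([-0.6584, -0.2673, -0.998 ]), 'gripper_width': np.float64(0.6959)}
scene [(0.67, array([337., 107.]))] [(0.77, array([333., 175.]))]
side [(0.97, array([159., 112.])), (0.16, array([292., 168.]))] [(0.82, array([167., 182.]))]
```

View pics/lift.png

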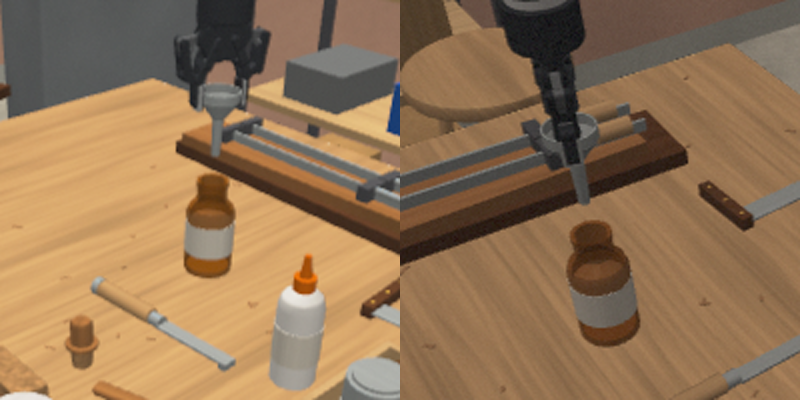

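Both views show the funnel clear of the bottle and the bottle still standing. Carrying it towards the jar, stopping short so the wrist camera can see the jar's mouth.

>>> carry_out([
  [[0,0,0],[-1.5,-2.4,0],5.3],
  [[0,0,0],[-4,-6.5,0],5.3],
  [[0,0,0],[-6.8,-11,0],5.3],
  [[0,0,0],[-9.6,-15.6,0],5.3],
  [[0,0,0],[-12.4,-20.2,0],5.3],
])

```text
t: 5.15
eef_pos: [0.5187, 0.0568, 0.2694]
tool_rot: [-0.001, 0.159, 0.987, -0.0]
contact_force: [1.2, 0.7, -0.5]
gripper_width: 0.704
```

>>> carry_out([
  [[0,0,0],[-2.8,-4.6,0],5.3],
  [[0,0,0],[-5.6,-9.2,0],5.3],
  [[0,0,0],[-8,-13,0],5.3],
  [[0,0,0],[-9.4,-15.4,0],5.3],
  [[0,0,0],[-9.4,-15.6,0],5.3],
])

```text
t: 5.78
eef_pos: [0.5588, -0.1218, 0.2693]
tool_rot: [-0.001, 0.161, 0.987, -0.001]
contact_force: [0.3, -0.0, 0.1]
gripper_width: 0.697
```

```bash
python3 - <<'E'
from h import *
o=bot.get_obs(); print({k:np.round(o[k],4) for k in('t','q','eef_pos','tool_rot','contact_force','gripper_width')})
im=bot.read_camera('wrist'); v=im[...,::-1].copy()
for l in("funnel","jar","stopper"):
    for s in bot.silhouettes(l,'wrist')[:2]:
        r=s['region'].astype(np.uint8);c=max(cv2.findContours(r,0,1)[0],key=cv2.contourArea)
        ys,xs=np.nonzero(r)
        print(l,s['score'],s['location'],xs.min(),xs.max(),ys.min(),ys.max(),cv2.fitEllipse(c))
cv2.imwrite("pics/w2.png",v)
E
```

```text
{'t': np.float64(5.775), 'q': array([-0.246 ,  0.3023,  0.4376,  1.8058, -0.1429,  1.0665,  1.4914]), 'eef_pos': array([ 0.5588, -0.1218,  0.2693]), 'tool_rot': array([-9.000e-04,  1.609e-01,  9.870e-01, -7.000e-04]), 'contact_force': array([ 0.2574, -0.0095,  0.1177]), 'gripper_width': np.float64(0.6974)}
funnel 0.76 [281.0, 320.1] 195 366 223 397 ((280.5306091308594, 317.34271240234375), (164.6931915283203, 167.87477111816406), 87.74881744384766)
jar 0.96 [177.3, 187.3] 125 226 139 236 ((175.66720581054688, 186.88369750976562), (93.35986328125, 103.99844360351562), 58.25180435180664)
stopper 0.96 [373.8, 121.2] 351 399 95 143 ((374.7171325683594, 119.61567687988281), (46.15831756591797, 48.382591247558594), 60.98600387573242)
```

View pics/w2.png

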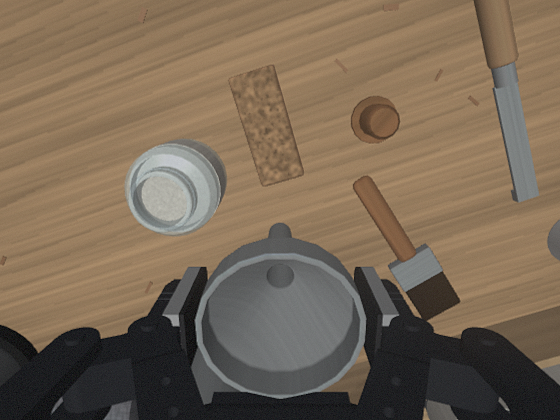

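The jar's rim shows as a ring near (165,195). The funnel hangs between the jaws with its spout tip near (281,226), and the stopper is at (375,120). I'll fit the known outlines to the silhouettes.

```bash
cat >> h.py <<'E'
from scipy.optimize import minimize
SH={'jar':[(0,42),(70,42),(80,26.5),(100,26.5)],'stopper':[(0,13.5),(30,16),(30,22),(36,22),(36,15),(64,15),(70,11)],
'bottle':[(0,37),(98,37),(118,24),(150,24)]}
def proj(X,info):
    c,f=info; q=(np.atleast_2d(X)-c['position'])@rot(c['attitude'])
    return np.c_[c['cx']+f*q[:,0]/-q[:,2],c['cy']-f*q[:,1]/-q[:,2]]
def fit(name,region,info,xy,dz=0):
    a=np.linspace(0,2*np.pi,60)
    def mask(p):
        X=np.vstack([np.c_[p[0]+r/1e3*np.cos(a),p[1]+r/1e3*np.sin(a),0*a+z/1e3+dz] for z,r in SH[name]])
        u=proj(X,info); m=np.zeros((420,560),np.uint8); 
        for i in range(len(SH[name])-1):
            h=cv2.convexHull(u[i*60:(i+2)*60].astype(np.float32)); cv2.fillConvexPoly(m,np.round(h*16).astype(np.int32),255,16,4)
        return m/255.
    g=region.astype(float)
    def cost(p): m=mask(np.array(p)/100); return 1-np.minimum(m,g).sum()/np.maximum(m,g).sum()
    r=minimize(cost,np.array(xy)*100,method='Nelder-Mead',options=dict(initial_simplex=np.array(xy)*100+np.array([[0,0],[1,0],[0,1]])))
    return r.x/100,1-r.fun
E
python3 - <<'E'
from h import *
i=cam('wrist')
for l,x in(("jar",(.535,-.223)),("stopper",(.533,-.023))):
    s=bot.silhouettes(l,'wrist')[0]; print(l,fit(l,s['region'],i,x))
o=bot.get_obs();M=rot(o['tool_rot']);e=o['eef_pos']
print('exp tip',proj([e[0],e[1],.187],i),'tip', at_z('wrist',[281,226],.187),M.round(3))
for n in('scene','side'):
    bot.read_camera(n);i=cam(n)
    for l,x in(("jar",(.535,-.223)),("stopper",(.533,-.023)),('bottle',(.466,.288))):
        s=bot.silhouettes(l,n)
        if s: print(n,l,fit(l,s[0]['region'],i,x))
E
```

```text
jar (array([ 0.53760085, -0.2131874 ]), np.float64(0.9532581296298085))
stopper (array([ 0.53712604, -0.0171198 ]), np.float64(0.9087494936863176))
exp tip [[279.34813049 227.47266943]] tip [ 0.55924775 -0.11657103  0.187     ] [[-0.95   0.311 -0.001]
 [ 0.311  0.95   0.001]
 [ 0.001  0.    -1.   ]]
scene jar (array([ 0.5294496 , -0.21640527]), np.float64(0.9036040135605562))
scene stopper (array([ 0.53258011, -0.01883986]), np.float64(0.8465667241128715))
scene bottle (array([0.45970263, 0.29304727]), np.float64(0.9377945921158224))
side jar (array([ 0.53634027, -0.21852144]), np.float64(0.9344586084191645))
side stopper (array([ 0.53709644, -0.02001691]), np.float64(0.775199555934297))
side bottle (array([0.46910342, 0.28974552]), np.float64(0.925669642857143))
```

```bash
python3 - <<'E'
from h import *
for k in range(3):
    o=bot.get_obs();c=bot.camera_info('wrist');print(o['t'],o['eef_pos'].round(4),c['position'].round(4),(rot(o['tool_rot']).T@(c['position']-o['eef_pos'])).round(4), c['attitude'].round(4))
    bot.read_camera('wrist')
i=cam('wrist');p=at_z('wrist',[281,226],.187,i);print(p,proj(p,i))
print(todelta([.5355,-.2155,.2693]))
E
```

```text
6.475 [ 0.5595 -0.1191  0.2703] [ 0.4885 -0.095   0.3961] [ 0.075   0.0006 -0.1258] [ 0.8012 -0.1213 -0.0874  0.5794]
6.525 [ 0.5595 -0.1191  0.2704] [ 0.4885 -0.0951  0.3961] [ 0.075   0.0006 -0.1258] [ 0.8012 -0.1213 -0.0874  0.5794]
6.575 [ 0.5595 -0.1191  0.2703] [ 0.4885 -0.0951  0.3961] [ 0.0749  0.0006 -0.1258] [ 0.8012 -0.1213 -0.0873  0.5794]
[ 0.55942403 -0.11818986  0.187     ] [[281. 226.]]
[-0.74 -9.9   0.1 ]
```

Measurements agree to a few mm once the arm has settled; jar at about (0.5355, -0.2155). Moving over it, then lowering.

>>> carry_out([
  [[0,0,0],[-0.2,-2,0],5.3],
  [[0,0,0],[-0.4,-5.5,0],5.3],
  [[0,0,0],[-0.7,-8.5,0],5.3],
  [[0,0,0],[-0.7,-9.8,0],5.3],
  [[0,0,0],[-0.7,-9.9,0],5.3],
])

```text
t: 7.25
eef_pos: [0.5349, -0.2157, 0.2702]
tool_rot: [-0.0, 0.159, 0.987, 0.0]
contact_force: [-0.1, 1.0, -0.8]
gripper_width: 0.699
```

>>> carry_out([
  [[0,0,0],[0,0,0],5.3],
  [[0,0,0],[0,0,1.2],5.3],
  [[0,0,0],[0,0,3],5.3],
  [[0,0,0],[0,0,5],5.3],
  [[0,0,0],[0,0,6],5.3],
])

```text
t: 7.88
eef_pos: [0.5342, -0.2146, 0.208]
tool_rot: [-0.002, 0.158, 0.987, 0.0]
contact_force: [0.3, 0.1, 0.0]
gripper_width: 0.698
```

```bash
python3 - <<'E'
from h import *
bot.read_camera('wrist')
o=bot.get_obs(); print({k:np.round(o[k],4) for k in('t','eef_pos','tool_rot','contact_force')})
I=[]
for n in('scene','side'):
    im=bot.read_camera(n); 
    c=im[150:310,110:310] if n=='scene' else im[220:380,230:430]
    I.append(cv2.resize(c[...,::-1],(400,320),interpolation=2))
cv2.imwrite('pics/jar.png',np.hstack(I))
E
```

```text
{'t': np.float64(7.925), 'eef_pos': array([ 0.5339, -0.2145,  0.2074]), 'tool_rot': array([-2.000e-03,  1.585e-01,  9.874e-01,  1.000e-04]), 'contact_force': array([ 0.0361,  0.0399, -1.957 ])}
```

View pics/jar.png

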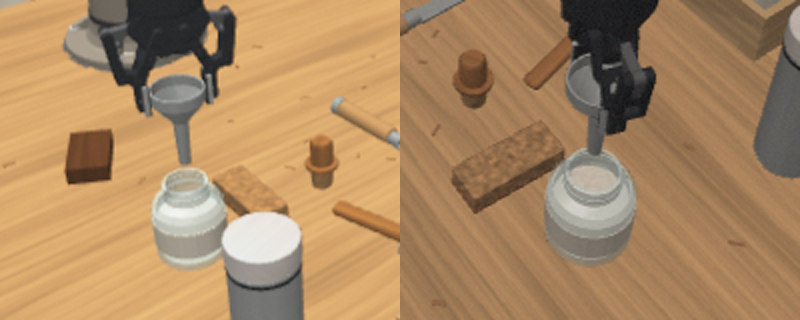

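The spout tip, at (184,163) left and (596,150) right, is directly above the jar's mouth in both views. Lowering.

>>> carry_out([
  [[0,0,0],[0,0,2],5.3],
  [[0,0,0],[0,0,4],5.3],
  [[0,0,0],[0,0,6],5.3],
  [[0,0,0],[0,0,7.5],5.3],
  [[0,0,0],[0,0,8.2],5.3],
])

```text
t: 8.65
eef_pos: [0.5352, -0.2154, 0.1279]
tool_rot: [-0.0, 0.159, 0.987, 0.0]
contact_force: [-0.6, -0.0, -0.6]
gripper_width: 0.698
```

>>> carry_out([
  [[0,0,0],[0,0,0.3],5.3],
  [[0,0,0],[0,0,0.5],5.3],
  [[0,0,0],[0,0,0.7],5.3],
  [[0,0,0],[0,0,0.8],5.3],
  [[0,0,0],[0,0,0.8],5.3],
])

```text
t: 9.28
eef_pos: [0.5352, -0.2154, 0.1204]
tool_rot: [0.0, 0.159, 0.987, 0.0]
contact_force: [-0.1, -0.5, -0.9]
gripper_width: 0.695
```

>>> carry_out([
  [[0,0,0],[0,0,0.3],5.3],
  [[0,0,0],[0,0,0.5],5.3],
  [[0,0,0],[0,0,0.6],5.3],
  [[0,0,0],[0,0,0.7],5.3],
])

```text
t: 9.78
eef_pos: [0.5352, -0.2159, 0.1137]
tool_rot: [0.0, 0.159, 0.987, -0.0]
contact_force: [-2.5, -0.4, 7.0]
gripper_width: 0.697
```

>>> carry_out([
  [[0,0,0],[0,0,0.1],5.3],
  [[0,0,0],[0,0,0.2],5.3],
  [[0,0,0],[0,0,0.2],5.3],
])

```text
t: 10.15
eef_pos: [0.5355, -0.2164, 0.1124]
tool_rot: [0.001, 0.159, 0.987, -0.0]
contact_force: [-3.6, -1.5, 9.4]
gripper_width: 0.701
```

The funnel is seated, with about 9 N on the wrist. Releasing.

>>> carry_out([
  [[0,0,0],[0,0,0],6.2],
  [[0,0,0],[0,0,0],6.8],
  [[0,0,0],[0,0,0],7.6],
  [[0,0,0],[0,0,0],8.5],
  [[0,0,0],[0,0,0],8.5],
])

```text
t: 10.78
eef_pos: [0.5352, -0.2152, 0.1112]
tool_rot: [-0.0, 0.159, 0.987, 0.0]
contact_force: [-0.1, 0.5, -0.0]
gripper_width: 0.994
```

>>> carry_out([
  [[0,0,0],[0,0,-1],8.5],
  [[0,0,0],[0,0,-3],8.5],
  [[0,0,0],[0,0,-6],8.5],
  [[0,0,0],[0,0,-9],8.5],
  [[0,0,0],[0,0,-12],8.5],
])

```text
t: 11.4
eef_pos: [0.5351, -0.2155, 0.233]
tool_rot: [0.0, 0.159, 0.987, -0.0]
contact_force: [0.7, 0.5, -0.2]
gripper_width: 0.997
```

>>> carry_out([
  [[0,0,0],[1,3,0],8.5],
  [[0,0,0],[2.5,8,0],8.5],
  [[0,0,0],[4.5,14,0],8.5],
  [[0,0,0],[6,18.2,0],8.5],
  [[0,0,0],[6,18.6,0],8.5],
])

```text
t: 12.02
eef_pos: [0.5365, -0.0156, 0.2319]
tool_rot: [0.0, 0.155, 0.988, 0.001]
contact_force: [0.8, -1.1, -0.6]
gripper_width: 0.997
```

>>> carry_out([
  [[0,0,0],[0,0,0],8.5],
  [[0,0,0],[0,0,0],8.5],
  [[0,0,0],[0,0,0],8.5],
  [[0,0,0],[0,0,0],8.5],
])

```text
t: 12.52
eef_pos: [0.5364, -0.0208, 0.2313]
tool_rot: [-0.0, 0.159, 0.987, -0.0]
contact_force: [0.7, -0.2, 0.7]
gripper_width: 0.995
```

```bash
python3 - <<'E'
from h import *
i=cam('wrist');o=bot.get_obs(); print({k:np.round(o[k],4) for k in('t','eef_pos','tool_rot','contact_force')})
W=bot.read_camera('wrist');s=bot.silhouettes('stopper','wrist')[0]
ys,xs=np.nonzero(s['region']);print(s['score'],s['location'],xs.min(),xs.max(),ys.min(),ys.max())
p,q=fit('stopper',s['region'],i,(.536,-.0195)); print(p,q,todelta([p[0],p[1],.053]))
g=bot.read_camera('scene')[150:310,110:310];h=bot.read_camera('side')[220:380,230:430]
v=np.vstack([cv2.resize(g,(300,240)),cv2.resize(h,(300,240))])
cv2.imwrite('pics/w3.png',np.hstack([cv2.resize(W,(500,375)),cv2.resize(v,(300,375))])[...,::-1])
E
```

```text
{'t': np.float64(12.525), 'eef_pos': array([ 0.5364, -0.0208,  0.2313]), 'tool_rot': array([-0.000e+00,  1.595e-01,  9.872e-01, -1.000e-04]), 'contact_force': array([ 0.6683, -0.201 ,  0.6758])}
0.76 [281.4, 186.1] 256 304 160 209
[ 0.53766629 -0.02196284] 0.8911836081390042 [-0.17 -0.11 17.83]
```

View pics/w3.png

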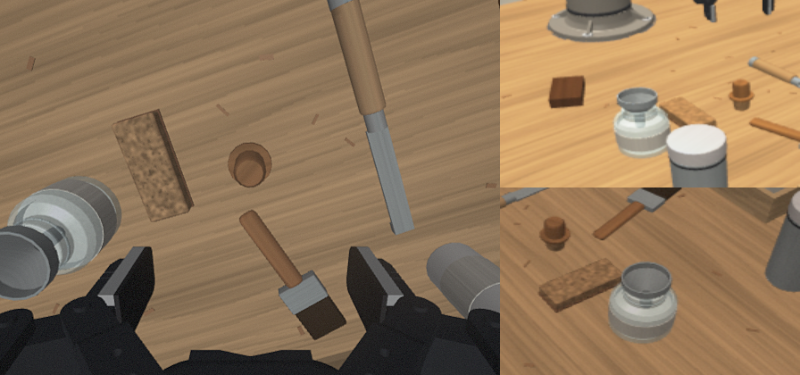

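The funnel hangs upright in the jar in both right-hand views. The stopper stands free at about (281,186) in the wrist frame. Its collar is wider than the handle, so I keep the fingertips above 36 mm (TCP 0.056).

>>> carry_out([
  [[0,0,0],[-0.15,-0.1,5],8.5],
  [[0,0,0],[-0.15,-0.1,10],8.5],
  [[0,0,0],[-0.15,-0.1,14],8.5],
  [[0,0,0],[-0.15,-0.1,16.5],8.5],
  [[0,0,0],[-0.15,-0.1,17.5],8.5],
])

```text
t: 13.35
eef_pos: [0.5368, -0.0214, 0.0549]
tool_rot: [-0.001, 0.159, 0.987, -0.0]
contact_force: [-0.2, -0.7, -0.1]
gripper_width: 0.997
```

>>> carry_out([
  [[0,0,0],[0,0,0],7],
  [[0,0,0],[0,0,0],5.5],
  [[0,0,0],[0,0,0],4.2],
  [[0,0,0],[0,0,0],3.4],
  [[0,0,0],[0,0,0],2.9],
])

```text
t: 13.98
eef_pos: [0.538, -0.0213, 0.0568]
tool_rot: [0.0, 0.159, 0.987, 0.0]
contact_force: [0.3, 0.6, 3.6]
gripper_width: 0.344
```

>>> carry_out([
  [[0,0,0],[0,0,0],2.4],
  [[0,0,0],[0,0,0],2.4],
  [[0,0,0],[0,0,0],2.4],
  [[0,0,0],[0,0,0],2.4],
])

```text
t: 14.48
eef_pos: [0.5381, -0.0214, 0.0568]
tool_rot: [0.0, 0.159, 0.987, 0.0]
contact_force: [-0.7, -0.4, 6.1]
gripper_width: 0.337
```

Gripped at about 29–30 mm. Lifting and carrying towards the bottle.

>>> carry_out([
  [[0,0,0],[0,0,-1.5],2.4],
  [[0,0,0],[0,0,-5],2.4],
  [[0,0,0],[0,0,-10],2.4],
  [[0,0,0],[0,0,-15],2.4],
  [[0,0,0],[0,0,-19],2.4],
])

```text
t: 15.1
eef_pos: [0.5376, -0.0216, 0.2491]
tool_rot: [0.001, 0.159, 0.987, 0.0]
contact_force: [0.8, 0.2, -0.9]
gripper_width: 0.345
```

>>> carry_out([
  [[0,0,0],[2.5,3,0],2.4],
  [[0,0,0],[6.5,7.5,0],2.4],
  [[0,0,0],[11,13,0],2.4],
  [[0,0,0],[15,17.5,0],2.4],
  [[0,0,0],[16.5,19,0],2.4],
])

```text
t: 15.72
eef_pos: [0.4384, 0.2141, 0.2469]
tool_rot: [-0.0, 0.156, 0.988, 0.001]
contact_force: [0.6, -0.9, -0.4]
gripper_width: 0.34
```

>>> carry_out([
  [[0,0,0],[0,0,0],2.4],
  [[0,0,0],[0,0,0],2.4],
  [[0,0,0],[0,0,0],2.4],
  [[0,0,0],[0,0,0],2.4],
])

```text
t: 16.23
eef_pos: [0.4409, 0.2098, 0.2463]
tool_rot: [0.0, 0.16, 0.987, -0.0]
contact_force: [0.4, -0.3, 0.3]
gripper_width: 0.343
```

```bash
python3 - <<'E'
from h import *
i=cam('wrist');o=bot.get_obs(); print({k:np.round(o[k],4) for k in('t','q','eef_pos','tool_rot','contact_force','gripper_width')})
W=bot.read_camera('wrist');cv2.imwrite('pics/w4.png',W[...,::-1])
s=bot.silhouettes('bottle','wrist')[0];p,q=fit('bottle',s['region'],i,(.465,.290));print('bottle',s['score'],p,q,todelta([p[0],p[1],o['eef_pos'][2]]))
for s in bot.silhouettes('stopper','wrist')[:1]:
    dz=o['eef_pos'][2]-.0568
    print('stopper',s['score'],s['location'],fit('stopper',s['region'],i,o['eef_pos'][:2],dz))
for n in('scene','side'):
    bot.read_camera(n);i=cam(n)
    for l,x,d in(('stopper',o['eef_pos'][:2],dz),('bottle',(.465,.29),0)):
        s=bot.silhouettes(l,n)
        if s: print(n,l,s[0]['score'],s[0]['location'],fit(l,s[0]['region'],i,x,d))
E
```

```text
{'t': np.float64(16.225), 'q': array([-0.8121,  0.1683,  0.2708,  2.0078, -0.0541,  0.9722,  0.7355]), 'eef_pos': array([0.4409, 0.2098, 0.2463]), 'tool_rot': array([ 0.000e+00,  1.597e-01,  9.872e-01, -1.000e-04]), 'contact_force': array([ 0.4368, -0.3187,  0.2592]), 'gripper_width': np.float64(0.3428)}
bottle 0.79 [0.46747857 0.28620789] 0.9709365539551004 [-0.15  8.06 -0.01]
stopper 0.76 [280.9, 284.8] (array([0.44066104, 0.21020065]), np.float64(0.8526160591485101))
scene stopper 0.5 [312.9, 130.8] (array([0.43461656, 0.21477199]), np.float64(0.7173388250100109))
scene bottle 0.6 [331.5, 175.6] (array([0.46007981, 0.29017886]), np.float64(0.9100010807730475))
side stopper 0.49 [160.6, 154.7] (array([0.43974088, 0.21163863]), np.float64(0.4033549445399156))
side bottle 0.88 [171.0, 187.1] (array([0.46820253, 0.28748119]), np.float64(0.8043488832833984))
```

View pics/w4.png

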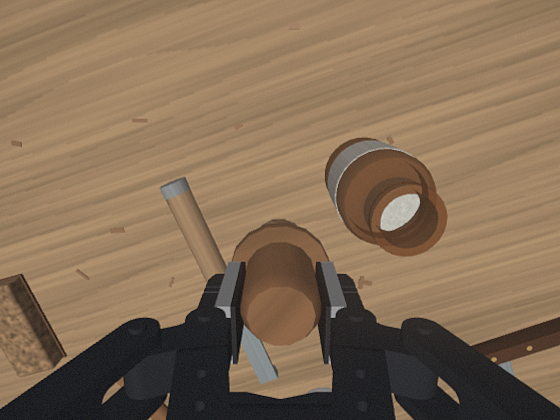

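The wrist view shows the stopper held centrally (handle top near (281,312)) and the bottle's open mouth near (407,216). One more cross-check of the rim point and the stopper's tilt.

```bash
python3 - <<'E'
from h import *
i=cam('wrist');o=bot.get_obs();e=o['eef_pos'];print(e)
print('rim',at_z('wrist',[407,216],.15,i), todelta(at_z('wrist',[407,216],.15,i)))
a=np.linspace(0,2*np.pi,60);f=e[2]-.0568
v=bot.read_camera('wrist')[...,::-1].copy()
for x,y,z,r in((.4677,.2862,.15,.024),(.4677,.2862,.15,.018),(e[0],e[1],f+.07,.012),(e[0],e[1],f+.064,.015),(e[0],e[1],f+.036,.022),(e[0],e[1],f+.03,.022)):
    u=proj(np.c_[x+r*np.cos(a),y+r*np.sin(a),0*a+z],i);cv2.polylines(v,[np.round(u*16).astype(np.int32)],True,(0,255,0),1,cv2.LINE_AA,4)
cv2.imwrite('pics/w5.png',cv2.resize(v[130:360,200:480],(800,657))[:600])
E
```

```text
[0.4404528  0.21075184 0.2462897 ]
rim [0.46310655 0.28724179 0.15      ] [0.25 7.97 9.63]
```

View pics/w5.png

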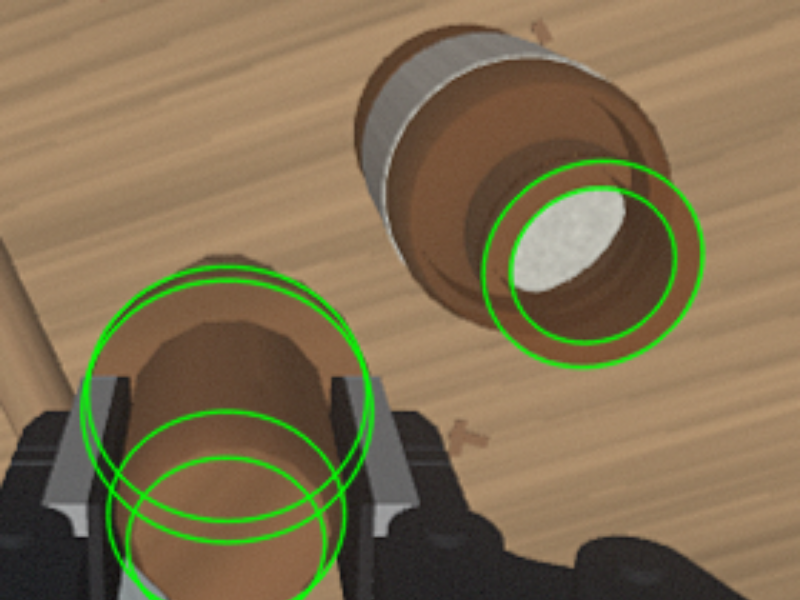

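The projected rim circles lie on the bottle's mouth, so it is at (0.4677, 0.2862), and the collar is centred on the TCP within about 1 mm. Moving over the mouth.

>>> carry_out([
  [[0,0,0],[-0.1,2,0],2.4],
  [[0,0,0],[-0.2,5,0],2.4],
  [[0,0,0],[-0.2,7.5,0],2.4],
  [[0,0,0],[-0.2,8,0],2.4],
  [[0,0,0],[-0.2,8,0],2.4],
])

```text
t: 17.35
eef_pos: [0.4673, 0.2863, 0.246]
tool_rot: [-0.0, 0.158, 0.987, -0.0]
contact_force: [-0.8, -0.5, -1.2]
gripper_width: 0.341
```

>>> carry_out([
  [[0,0,0],[0,0,1],2.4],
  [[0,0,0],[0,0,2],2.4],
  [[0,0,0],[0,0,2.6],2.4],
  [[0,0,0],[0,0,2.6],2.4],
  [[0,0,0],[0,0,2.6],2.4],
])

```text
t: 17.98
eef_pos: [0.4676, 0.2861, 0.2205]
tool_rot: [0.0, 0.159, 0.987, 0.0]
contact_force: [-0.5, -0.1, 0.3]
gripper_width: 0.342
```

```bash
python3 - <<'E'
from h import *
for k in range(2):
    o=bot.get_obs(); print({k:np.round(o[k],4) for k in('t','eef_pos','tool_rot','contact_force')},todelta([.4677,.2862,.2]))
    if k==0: a=bot.read_camera('scene')
b=bot.read_camera('side')
cv2.imwrite('pics/ins.png',np.hstack([cv2.resize(a[90:210,270:390],(400,400),interpolation=2),cv2.resize(b[100:220,110:230],(400,400),interpolation=2)])[...,::-1])
E
```

```text
{'t': np.float64(17.975), 'eef_pos': array([0.4676, 0.2861, 0.2205]), 'tool_rot': array([1.000e-04, 1.588e-01, 9.873e-01, 1.000e-04]), 'contact_force': array([-0.4634, -0.1356,  0.2533])} [-0.01  0.01  2.05]
{'t': np.float64(18.025), 'eef_pos': array([0.4676, 0.2862, 0.2206]), 'tool_rot': array([2.000e-04, 1.587e-01, 9.873e-01, 2.000e-04]), 'contact_force': array([ 0.3232,  0.4787, -0.8476])} [-0.01  0.    2.06]
```

View pics/ins.png

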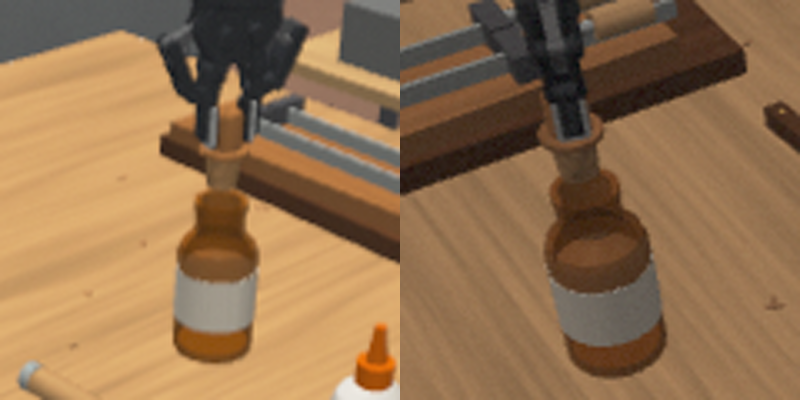

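In both views the plug's foot sits directly over the mouth (left about (222,190), right about (582,180)). Lowering gently.

>>> carry_out([
  [[0,0,0],[0,0,0.4],2.4],
  [[0,0,0],[0,0,0.8],2.4],
  [[0,0,0],[0,0,1.2],2.4],
  [[0,0,0],[0,0,1.6],2.4],
  [[0,0,0],[0,0,2.0],2.4],
])

```text
t: 18.7
eef_pos: [0.4674, 0.2861, 0.2]
tool_rot: [-0.0, 0.159, 0.987, -0.0]
contact_force: [-0.5, -0.7, -1.6]
gripper_width: 0.336
```

>>> carry_out([
  [[0,0,0],[0,0,0.4],2.4],
  [[0,0,0],[0,0,0.8],2.4],
  [[0,0,0],[0,0,1.2],2.4],
  [[0,0,0],[0,0,1.4],2.4],
  [[0,0,0],[0,0,1.6],2.4],
])

```text
t: 19.32
eef_pos: [0.4675, 0.2862, 0.1842]
tool_rot: [0.0, 0.159, 0.987, 0.0]
contact_force: [-0.8, -0.5, -1.0]
gripper_width: 0.341
```

No contact force, so it is going in freely. Final centimetre.

>>> carry_out([
  [[0,0,0],[0,0,0.2],2.4],
  [[0,0,0],[0,0,0.4],2.4],
  [[0,0,0],[0,0,0.5],2.4],
  [[0,0,0],[0,0,0.6],2.4],
  [[0,0,0],[0,0,0.7],2.4],
])

```text
t: 19.95
eef_pos: [0.4674, 0.2861, 0.1772]
tool_rot: [0.0, 0.159, 0.987, 0.0]
contact_force: [0.2, 0.2, 0.7]
gripper_width: 0.344
```

>>> carry_out([
  [[0,0,0],[0,0,0.1],2.4],
  [[0,0,0],[0,0,0.1],2.4],
])

```text
t: 20.2
eef_pos: [0.4677, 0.2862, 0.177]
tool_rot: [0.0, 0.159, 0.987, 0.0]
contact_force: [-1.6, -1.7, 5.7]
gripper_width: 0.341
```

Contact at the expected height (TCP 0.177, home). Releasing and retreating.

>>> carry_out([
  [[0,0,0],[0,0,0],3.3],
  [[0,0,0],[0,0,0],4.5],
  [[0,0,0],[0,0,0],6],
  [[0,0,0],[0,0,0],7.5],
  [[0,0,0],[0,0,0],7.5],
])

```text
t: 20.82
eef_pos: [0.4674, 0.2861, 0.1763]
tool_rot: [-0.0, 0.159, 0.987, -0.0]
contact_force: [-0.3, -0.7, 0.5]
gripper_width: 0.875
```

>>> carry_out([
  [[0,0,0],[0,0,-1],7.5],
  [[0,0,0],[0,0,-4],7.5],
  [[0,0,0],[0,0,-8],7.5],
  [[0,0,0],[0,0,-12],7.5],
  [[0,0,0],[0,0,-13],7.5],
])

```text
t: 21.45
eef_pos: [0.4687, 0.2868, 0.3099]
tool_rot: [0.002, 0.159, 0.987, 0.002]
contact_force: [0.4, 0.7, -0.2]
gripper_width: 0.873
```

>>> carry_out([
  [[0,0,0],[0,0,0],7.5],
  [[0,0,0],[0,0,0],7.5],
  [[0,0,0],[0,0,0],7.5],
])

```text
t: 21.82
eef_pos: [0.4669, 0.2858, 0.305]
tool_rot: [-0.001, 0.159, 0.987, -0.001]
contact_force: [0.7, -0.1, 0.0]
gripper_width: 0.877
```

```bash
python3 - <<'E'
from h import *
i=cam('wrist');o=bot.get_obs(); print({k:np.round(o[k],4) for k in('t','eef_pos','contact_force','gripper_width')})
W=bot.read_camera('wrist');a=bot.read_camera('scene');b=bot.read_camera('side')
s=bot.silhouettes('stopper','wrist')[0];print(s['score'],fit('stopper',s['region'],i,(.4677,.2862),.12))
for n in('scene','side'):
    for l,x in(('bottle',(.465,.29)),('jar',(.535,-.216)),('funnel',None)):
        s=bot.silhouettes(l,n)
        if s: print(n,l,np.round(s[0]['location']), x and l!='bottle' and fit(l,s[0]['region'],cam(n),x))
r=lambda c:cv2.resize(c,(400,300),interpolation=2)
cv2.imwrite('pics/end.png',np.vstack([np.hstack([r(a[120:210,275:395]),r(b[120:225,100:240])]),np.hstack([r(a[200:305,136:276]),r(W)])])[...,::-1])
E
```

```text
{'t': np.float64(21.825), 'eef_pos': array([0.4669, 0.2858, 0.305 ]), 'contact_force': array([ 0.6828, -0.0585,  0.0138]), 'gripper_width': np.float64(0.877)}
0.95 (array([0.46715937, 0.28653129]), np.float64(0.9110463626259316))
scene jar [204. 260.] (array([ 0.53185816, -0.21879816]), np.float64(0.8293888184063317))
scene funnel [201. 233.] None
side bottle [173. 187.] False
side jar [323. 329.] (array([ 0.53611834, -0.21834484]), np.float64(0.7059741846442751))
side funnel [327. 299.] None
```

View pics/end.png

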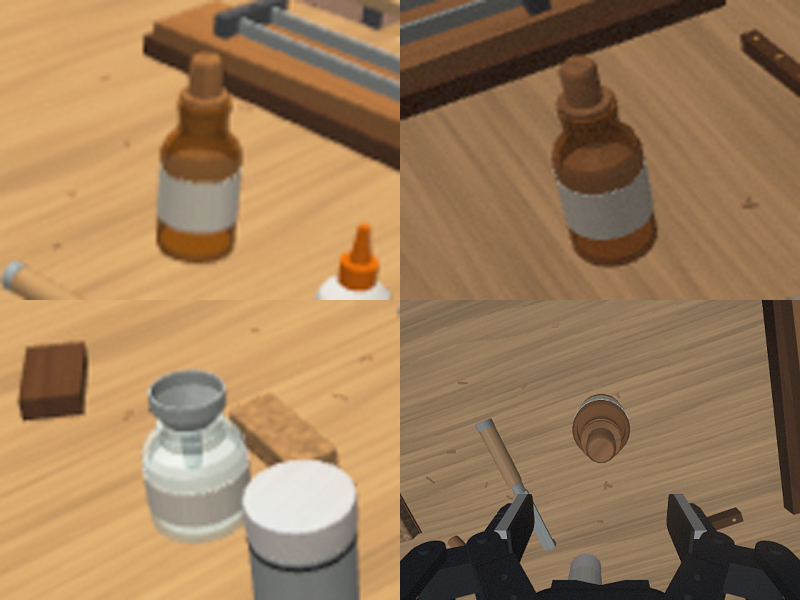

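The stopper is fully home and straight, with its collar on the rim (top-left panel, about (207,95)). The funnel hangs upright in the jar (about (188,400)), and everything else is in place. Handing in.

```bash
python3 -c "
from station import bot
print(bot.hand_in())"
```

```text
the job is handed in; nothing more can be done
None
```

I moved the funnel from the bottle to the jar's mouth, where it hangs upright with the spout down. The wooden stopper is now in the bottle's neck. I handed the job in at about 22 s of the 67 s allowed, with the arm well clear; the hand-in gives no verdict.

**Last checks:**
- **Stopper:** it fits at (0.467, 0.2865), within about 1 mm of the bottle mouth I measured. It met the rim at the expected height for fully home, and the pictures show it straight with the collar down.
- **Funnel:** I checked it by eye only, with no fitted tilt or depth. It looks upright and seated in the scene view, and it did in the side view after release.
- **Forces:** the wrist force at the move ends never went above about 10 N.
- **Glass and other things:** the bottle and jar are upright where they were, to within a few mm. The other things looked unmoved where they showed in the pictures, but I did not measure them.

**Disagreements:**
- The cameras differed by up to about 9 mm on the bottle and jar positions, so I used the wrist view with the arm settled.
- One early wrist reading was 2–3 mm off because the arm was still settling.
- In the last look, the network missed the bottle in the scene view. The jar fits were also weaker (0.71–0.83 overlap), probably because the funnel covers the mouth.

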